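# Tip the mill balls into the inspection groove

### The job

Two identical hinged tipping trays stand on the potter's bench. Take the handle of the one that holds the three round grinding balls and tip it up so that they roll along its guide rail, out of the mouth and into the groove in single file; then lower that tray all the way back down and let go. Leave the other tray, with the short cylindrical kiln props, down.

Things in the scene. Friction and masses are not known exactly. Their poses are not given: they have to be found in the camera images.
- ball_handle (a point): Middle of the ball tray's handle: a level steel bar, 12 mm thick, 100 mm long, 117 mm above the bench when down. Axes turn with the tray; when down: y along the bar, x level towards tray, hinge and groove, z up. Hinge line parallel to the bar, 193 mm ahead along x, 32 mm below along z. Tray's near wall is 50 mm ahead of the bar, wall tops 20 mm lower than the bar, so open fingers clear it.
- ball_tray (a joint): Tilt of the aluminium tray with the balls (140 x 110 mm inside, 25 mm walls, 0.4 kg), rad: 0 = down, grows as the handle rises, stop at 0.7. Free hinge at its far lip; let go, it falls down. Down, its floor slopes 0.07 towards the handle; balls roll above that, and 0.4 to 0.5 empties it in about 2 s. A 45 degree guide rail leads to a 42 mm mouth at the far lip, -y side.
- ball_groove (a point): Middle of the aluminium groove (flat-bottomed channel, 32 mm wide) just beyond the ball tray's lip; the point is where a ball's centre lies when it rests midway. x across it (away from the tray), y along it, z up. It is 140 mm long and slopes 0.25 rad down to +y, so balls gather at its +y end; a clear fence stands on its far side.
- ball1_center (a point): Grinding ball 1 of 3: white fired-ceramic ball, 28 mm diameter, about 40 g; the point is its centre. All three start in the ball tray, along its near wall.
- ball2_center (a point): Grinding ball 2 of 3: white fired-ceramic ball, 28 mm diameter, about 40 g; the point is its centre. All three start in the ball tray, along its near wall.
- ball3_center (a point): Grinding ball 3 of 3: white fired-ceramic ball, 28 mm diameter, about 40 g; the point is its centre. All three start in the ball tray, along its near wall.
- prop_tray (a joint): Tilt of the other tray, which holds three short standing ceramic cylinders (kiln props, 26 mm diameter, 30 mm tall); same kind as the ball tray, 0 = down. It is to stay down.

How it is judged:
By the outcome, as a careful person would: the job done as asked, in the order asked, and still so for the second after the job is handed in, with the robot touching nothing.
It also fails if it takes over 38 s, if anything falls off the work surface, if the arm or the gripper's body presses on something with over 40 N, if the wrist force passes 120 N, or if a joint passes its speed limit or range.

### The arm

A 6-joint arm with a two-finger parallel gripper is mounted at the origin on the work surface. World frame = base frame: x ahead of the robot, y to its left, z up, the work surface at z = 0. Lengths are in mm, angles in rad, forces in N, time in s.
With the tool pointing down it reaches from about 275 to 750 mm from the base axis. Payload 10.2 kg.
Tool frame: the origin (TCP) lies midway between the tips of the shut fingers; the grasp point (between the pads) lies 19 mm behind it; z points along the fingers, y is the line along which they close (so a half turn about z gives the same grasp; the last joint's range is limited). The gripper opens to 85 mm and grips with 20 to 120 N. Pads are 22 mm wide; open, the fingers measure 114 mm over their backs; the gripper's body (76 mm by 85 mm) begins 54 mm behind the grasp point. The pads swing forward as they close: fully open they stand 13 mm farther back than shut.
Start: joints at [-1.505, 0.313, 1.498, -0, 1.331, -0.223], TCP at [149.508, -503.268, 231.294] pointing down, gripper open.
Joint ranges: [-2.94, 2.94], [-0.97, 2.17], [0.19, 2.56], [-1.23, 4.37], [0.02, 3.11], [-2.88, 2.88]. Speed limits (rad/s): [2.39, 2.39, 3.01, 3.14, 3.14, 3.14].

### API

Orientations are given as a unit quaternion [w, x, y, z].
In Python, from rig import ctrl gives the robot as it stands.
- The arm moves only by the tool send_rows, never from a script. Its argument "targets" is a list of rows, each a list of 7 numbers: the closure, from -1 (fully open) to 1 (shut), so that 0 is half open, then the shift along the tool's x, y, z in m, then the turn, a rotation vector about the tool's x, y, z in rad. In form: [[claw, dx, dy, dz, ax, ay, az], ...]. A call has exactly 10 rows; each row shifts and turns the commanded pose from where the row before left it, along the tool's axes as they then stand; what a row does not reach is not made up. A row lasts 1/8 s, in which the tool goes at most 62.5 mm and 10.7 degrees, less where a joint would pass 70% of its speed; a pose out of reach is approached as far as the arm can. A call with a gripper value outside its range is refused whole. The fingers move at their own pace and stop on an object; "squeeze" is the grip in N (left out, the last holds). Time passes only in rows, so rows that do not move let the fingers close, or fill a call up. It gives the time, the measured TCP pose, the force, the opening and the grip force at its end, in the units of the state.
- ctrl.sense(): the state, without advancing time (a new reading comes with each control period).
- ctrl.capture(name): name is "side" or "top" or "wrist"; returns a dict with "img" (480x640x3 uint8, red, green, blue), "camera_matrix" (3x3 intrinsics, pixels), "k1" (the pictures are not rectified: a ray, as slopes to the right and down, at radius r is drawn at 1 + k1 r^2 times it, then the intrinsics apply), "R" (3x3) and "t" (3): a world point X has camera coordinates R X + t. Camera axes: x right, y down, z forward; pixel columns grow to the right and rows downward; lengths in mm; the calibration is good to about 2 mm. A picture is of the moment at which its call begins. There is no depth.
- ctrl.finish_job(): hands the job in; it is judged then, once.
Trained networks look in a picture, given as the dict that the camera call returned (one of the last four; its "shot" number tells which), for a name from the list of things; names that differ only in an ending like _2 or _b are one class to them, and where a whole thing is asked for, a point or a joint stands for the part that bears it (a point fixed in the world has none). Each returns a list of dicts, best first, with "score" (0 to 1); they miss things now and then, are a little off and sometimes report something else, mostly with a low value. They report only what shows in the picture. A call takes as long as a camera call.
- ctrl.boxes_of(query, picture): "extent" ([left, top, width, height] in pixels, round what is visible of it).
- ctrl.landmark_of(query, picture): "point" ([column, row] in pixels: a listed point, or the origin of a listed thing).
The state is a dict: "time_s": time; "joints": joint angles; "dq": joint speeds; "tau": joint torques, N m; "eef_pos": TCP position; "ee_rot": TCP orientation; "force": force on the tool from outside, world axes, zero at the start; "wrist_torque": the same for the moment, N m; "grip_width": opening from 0.0 (shut) to 1.0 (fully open); "grip_force": force on a finger pad.
Only numpy, scipy, OpenCV 4.12 (cv2) and the standard library are available. Lean on these libraries where they do the work, as an engineer would, in place of code of your own. Each camera call takes 0.05 s, during which the arm holds its last target. There are 200 camera calls.

## Working session

There is one attempt and no reset: what is moved stays moved. The work goes in short steps, Python scripts to look and compute and a tool call to move; the robot and the scene stay as the last step left them, time stands still between calls to the robot, and variables do not carry over. Pictures are saved under pics/ and viewed, at most 10 in all, crops included, and the job is handed in when it is done.

Besides the shell and the picture viewer there is one more tool, called after "Emit:" as a command line: name --pt "numbers of a row" for each row, then --argument value for the rest. send_rows: Moves the arm, as the interface text tells. Its arguments: {"type":"object","properties":{"targets":{"type":"array"},"squeeze":{"type":"number"}},"required":["targets"]}

```bash
mkdir -p pics
cat > h.py <<'E'
import numpy as np, cv2
from rig import ctrl
def ray(p,c):
    K=np.array(c["camera_matrix"],float);k=c["k1"]
    d=np.array([(p[0]-K[0,2])/K[0,0],(p[1]-K[1,2])/K[1,1]]);u=d.copy()
    for _ in range(20): u=d/(1+k*(u@u))
    R=np.array(c["R"]);t=np.array(c["t"])
    v=R.T@np.array([u[0],u[1],1.]);return -R.T@t, v/np.linalg.norm(v)
def tri(obs):
    A=0;b=0
    for p,c in obs:
        o,v=ray(p,c);M=np.eye(3)-np.outer(v,v);A=A+M;b=b+M@o
    X=np.linalg.solve(A,b)
    return X,[float(np.linalg.norm(np.cross(X-ray(p,c)[0],ray(p,c)[1]))) for p,c in obs]
def proj(X,c):
    x=np.array(c["R"])@X+np.array(c["t"]);u=x[:2]/x[2];u=u*(1+c["k1"]*(u@u));K=np.array(c["camera_matrix"])
    return u*[K[0,0],K[1,1]]+K[:2,2]
def save(c,n): cv2.imwrite("pics/"+n,c["img"][:,:,::-1])
E
python3 - <<'E'
from h import *
for n in("side","top"):
    c=ctrl.capture(n);save(c,n+"0.png")
    print(n,(-np.array(c["R"]).T@np.array(c["t"])).round())
    for q in("ball_handle","ball_groove","ball1_center","ball_tray","prop_tray"):
        print(q,[(np.round(d["point"]).tolist(),round(d["score"],2)) for d in ctrl.landmark_of(q,c)])
print(ctrl.sense())
E
```

```text
side [ 521. -885.  597.]
ball_handle [([237.0, 195.0], 0.7)]
ball_groove [([340.0, 208.0], 0.74), ([237.0, 196.0], 0.52)]
ball1_center [([279.0, 206.0], 0.54)]Traceback (most recent call last):
  File "<stdin>", line 6, in <module>
ValueError: it knows: ball1_center, ball2_center, ball3_center, ball_groove, ball_handle
```

```bash
python3 -c "
import cv2,numpy as np
a=cv2.imread('pics/side0.png');b=cv2.imread('pics/top0.png')
cv2.imwrite('pics/both.png',cv2.resize(np.vstack([a,b]),(0,0),fx=.62,fy=.62))"
```

```text
[ WARN:0@0.011] global loadsave.cpp:275 findDecoder imread_('pics/top0.png'): can't open/read file: check file path/integrity
Traceback (most recent call last):
ValueError: all the input arrays must have same number of dimensions, but the array at index 0 has 3 dimension(s) and the array at index 1 has 2 dimension(s)
```

View pics/side0.png

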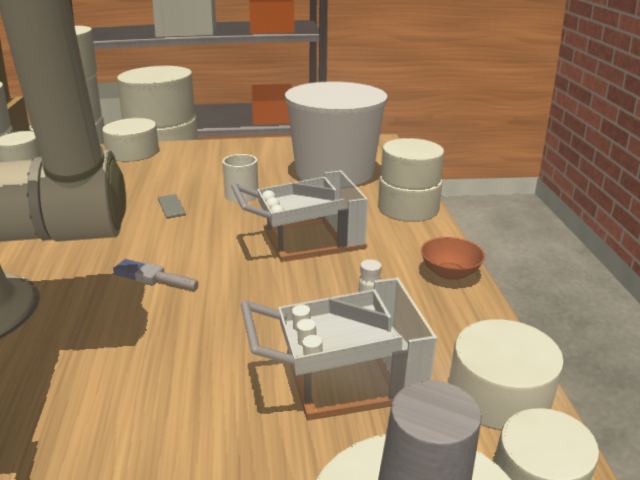

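The side view shows two trays: the far one (handle ~(240,197)) holds the round white balls at (270,202); the near one (handle ~(250,335)) holds the cylinders. The detected handle at (237,195) is on the ball tray.

Run:
```python
from h import *
C={};P={}
for n in("side","top"):
    c=ctrl.capture(n);C[n]=c;save(c,n+"1.png")
    print(n,(-np.array(c["R"]).T@np.array(c["t"])).round())
    for q in("ball_handle","ball_groove","ball1_center"):
        r=ctrl.landmark_of(q,c);P[n,q]=r
        print(q,[(np.round(d["point"]).tolist(),round(d["score"],2)) for d in r])
for q in("ball_handle","ball_groove","ball1_center"):
    for a in P["side",q]:
        for b in P["top",q]:
            X,e=tri([(a["point"],C["side"]),(b["point"],C["top"])]);print(q,X.round(1),np.round(e,1))
s=ctrl.sense();print(s["time_s"],s["eef_pos"],s["ee_rot"],s["grip_width"])
```

```text
side [ 521. -885.  597.]
ball_handle [([237.0, 193.0], 0.76)]
ball_groove [([341.0, 210.0], 0.93)]
ball1_center [([277.0, 210.0], 0.48)]
top [532. -12. 968.]
ball_handle [([174.0, 318.0], 0.78)]
ball_groove [([148.0, 183.0], 0.92)]
ball1_center [([186.0, 271.0], 0.52)]
ball_handle [482.7 164.2 124.9] [0.6 0.6]
ball_groove [689.5 223.7  51.9] [0. 0.]
ball1_center [553.9 152.8  93. ] [2.8 2.8]
0.6 [ 149.51300378 -503.26875201  231.30093891] [ 1.36275501e-05  9.89589864e-01  1.43916301e-01 -5.05933953e-06] 0.9999199780978405
```

View pics/top1.png

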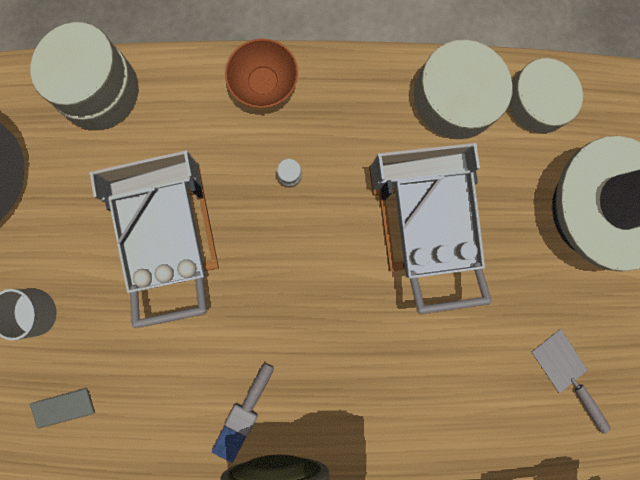

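The top view shows the balls at (142,278), (164,273) and (187,269) in the left tray. Its handle bar runs from about (136,325) to (204,311). The right tray holds the cylinders. I'll go above the ball tray's handle.

```bash
cat >> h.py <<'E'
from scipy.spatial.transform import Rotation as Ro
def pose(s=None):
    s=s or ctrl.sense();q=np.array(s["ee_rot"]);return np.array(s["eef_pos"]),Ro.from_quat(q[[1,2,3,0]])
def down(yaw): # tool z down, tool y at world yaw
    y=np.array([np.cos(yaw),np.sin(yaw),0]);z=np.array([0,0,-1.]);return Ro.from_matrix(np.array([np.cross(y,z),y,z]).T)
def rows(p0,R0,p1,R1,n):
    w=(R0.inv()*R1).as_rotvec()/n;out=[];R=R0
    for i in range(n):
        out.append(np.r_[R.inv().apply((p1-p0)/n)/1000,w].round(4).tolist());R=R*Ro.from_rotvec(w)
    return out
E
python3 - <<'E'
from h import *
c=ctrl.capture("top")
E=[]
for p in((136,325),(204,311)):
    o,v=ray(p,c);E.append(o+v*(117-o[2])/v[2])
E=np.array(E);print(E,np.linalg.norm(E[0]-E[1]));m=E.mean(0);d=E[0]-E[1];ps=np.arctan2(d[1],d[0])-np.pi/2;print(m,ps)
p0,R0=pose();p1=np.array([m[0],m[1],225.])
for r in rows(p0,R0,p1,down(ps),20):print(r)
E
```

```text
[[472.24801445 221.3848261  117.        ]
 [493.67457067 122.00926556 117.        ]] 101.65923147146059
[482.96129256 171.69704583 117.        ] 0.21236097794436692
[0.0256, -0.0276, 0.0003, -0.0, -0.0, -0.0747]
[0.0276, -0.0256, 0.0003, -0.0, -0.0, -0.0747]
[0.0294, -0.0235, 0.0003, -0.0, -0.0, -0.0747]
[0.0311, -0.0212, 0.0003, -0.0, -0.0, -0.0747]
[0.0326, -0.0188, 0.0003, -0.0, -0.0, -0.0747]
[0.0339, -0.0164, 0.0003, -0.0, -0.0, -0.0747]
[0.035, -0.0138, 0.0003, -0.0, -0.0, -0.0747]
[0.036, -0.0111, 0.0003, -0.0, -0.0, -0.0747]
[0.0367, -0.0084, 0.0003, -0.0, -0.0, -0.0747]
[0.0372, -0.0056, 0.0003, -0.0, -0.0, -0.0747]
[0.0375, -0.0029, 0.0003, -0.0, -0.0, -0.0747]
[0.0376, -0.0, 0.0003, -0.0, -0.0, -0.0747]
[0.0375, 0.0028, 0.0003, -0.0, -0.0, -0.0747]
[0.0372, 0.0056, 0.0003, -0.0, -0.0, -0.0747]
[0.0367, 0.0083, 0.0003, -0.0, -0.0, -0.0747]
[0.036, 0.011, 0.0003, -0.0, -0.0, -0.0747]
[0.0351, 0.0137, 0.0003, -0.0, -0.0, -0.0747]
[0.0339, 0.0163, 0.0003, -0.0, -0.0, -0.0747]
[0.0326, 0.0188, 0.0003, -0.0, -0.0, -0.0747]
[0.0311, 0.0211, 0.0003, -0.0, -0.0, -0.0747]
```

Emit:
send_rows --pt "-1 0.0256 -0.0276 0 0 0 -0.075" --pt "-1 0.0276 -0.0256 0 0 0 -0.075" --pt "-1 0.0294 -0.0235 0 0 0 -0.075" --pt "-1 0.0311 -0.0212 0 0 0 -0.075" --pt "-1 0.0326 -0.0188 0 0 0 -0.075" --pt "-1 0.0339 -0.0164 0 0 0 -0.075" --pt "-1 0.035 -0.0138 0 0 0 -0.075" --pt "-1 0.036 -0.0111 0 0 0 -0.075" --pt "-1 0.0367 -0.0084 0 0 0 -0.075" --pt "-1 0.0372 -0.0056 0 0 0 -0.075"

```text
time_s: 1.9
eef_pos: [316.3, -164.5, 231.5]
ee_rot: [0.0, 0.868, 0.497, 0.0]
force: [0.7, -1.2, -0.3]
grip_width: 1.002
grip_force: 0.0
```

Emit:
send_rows --pt "-1 0.0375 -0.0029 0 0 0 -0.075" --pt "-1 0.0376 0 0 0 0 -0.075" --pt "-1 0.0375 0.0028 0 0 0 -0.075" --pt "-1 0.0372 0.0056 0 0 0 -0.075" --pt "-1 0.0367 0.0083 0 0 0 -0.075" --pt "-1 0.036 0.011 0 0 0 -0.075" --pt "-1 0.0351 0.0137 0 0 0 -0.075" --pt "-1 0.0339 0.0163 0 0 0 -0.075" --pt "-1 0.0326 0.0188 0 0 0 -0.075" --pt "-1 0.0311 0.0211 0 0 0 -0.075"

```text
time_s: 3.15
eef_pos: [481.7, 173.6, 231.3]
ee_rot: [0.0, 0.625, 0.781, 0.0]
force: [-0.4, -0.8, 0.4]
grip_width: 1.004
grip_force: 0.0
```

Run:
```python
from h import *
C={}
for n in("wrist","side"):
    c=ctrl.capture(n);C[n]=c;save(c,n+"2.png")
    for q in("ball_handle",):
        r=ctrl.landmark_of(q,c)
        print(n,[(np.round(d["point"]).tolist(),round(d["score"],2)) for d in r],(-np.array(c["R"]).T@np.array(c["t"])).round())
        C[n,q]=r
for a in C["wrist","ball_handle"]:
    o,v=ray(a["point"],C["wrist"]);print("at117",o+v*(117-o[2])/v[2])
    for b in C["side","ball_handle"]: print(tri([(a["point"],C["wrist"]),(b["point"],C["side"])]))
print([proj(np.array(x),C["wrist"]).round() for x in((472.2,221.4,117),(493.7,122,117))])
s=ctrl.sense();print(s["time_s"],s["eef_pos"],s["ee_rot"],s["joints"],s["grip_width"])
```

```text
wrist [([326.0, 232.0], 0.69)] [467. 237. 374.]
side [([235.0, 194.0], 0.81), ([274.0, 209.0], 0.19)] [ 521. -885.  597.]
at117 [486.22015159 172.22240014 117.        ]
(array([482.04639664, 172.4831653 , 118.86931345]), [4.036095937714273, 4.03609593771433])
(array([519.75525399, 164.37659588,  87.21102545]), [31.28241252227917, 31.28241252227926])
[array([322., 157.]), array([320., 299.])]
3.35 [481.06854611 172.45540888 231.052101  ] [-1.31092688e-04  6.25825424e-01  7.79963107e-01 -2.71768103e-04] [ 1.14729271e-01  2.82649232e-01  1.53895071e+00 -2.02091012e-04
  1.32056354e+00 -1.03638144e-01] 1.0004045486317812
```

View pics/wrist2.png

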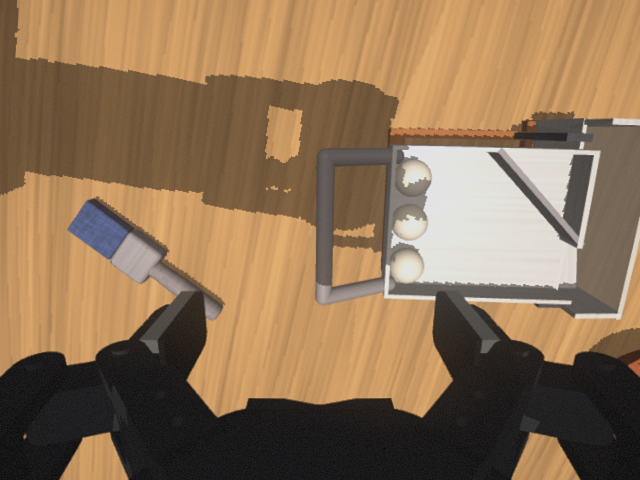

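The wrist view shows the bar vertical at column ~324, rows 152–300. That agrees with the top-view ends, and the triangulated height is ~119 mm. All three balls lie along the near wall and the mouth is clear. Descending now.

Emit:
send_rows --pt "-0.4 -0.0006 0.0016 0.01 0 0 0" --pt "-0.4 -0.0006 0.0016 0.02 0 0 0" --pt "-0.4 0 0 0.02 0 0 0" --pt "-0.4 0 0 0.02 0 0 0" --pt "-0.4 0 0 0.02 0 0 0" --pt "-0.4 0 0 0.02 0 0 0" --pt "-0.4 0 0 0.012 0 0 0" --pt "-0.4 0 0 0.01 0 0 0" --pt "0.3 0 0 0 0 0 0" --pt "1 0 0 0 0 0 0" --squeeze 50

```text
time_s: 4.6
eef_pos: [484.9, 171.8, 99.8]
ee_rot: [0.0, 0.626, 0.78, 0.0]
force: [0.2, 0.9, -0.8]
grip_width: 0.282
grip_force: 0.0
```

Emit:
send_rows --pt "1 0 0 0 0 0 0" --pt "1 0 0 0 0 0 0" --pt "1 0 0 0 0 0 0" --pt "1 0 0 0 0 0 0" --pt "1 0 0 0 0 0 0" --pt "1 0 0 0 0 0 0" --pt "1 0 0 0 0 0 0" --pt "1 0 0 0 0 0 0" --pt "1 0 0 0 0 0 0" --pt "1 0 0 0 0 0 0"

```text
time_s: 5.85
eef_pos: [485.5, 172.0, 100.0]
ee_rot: [0.001, 0.626, 0.78, 0.001]
force: [4.8, 1.7, 4.6]
grip_width: 0.121
grip_force: 49.0
```

Run:
```python
from h import *
s=ctrl.sense();p0,R0=pose(s);print(s["time_s"],p0,R0.as_matrix().round(3),s["grip_width"],s["grip_force"],s["force"])
c=ctrl.capture("wrist");save(c,"w3.png")
# tray frame: hinge relative to handle
y=R0.as_matrix()[:,1];x=np.array([y[0],y[1],0]);x/=np.linalg.norm(x);yy=np.cross([0,0,1],x)
g=p0+R0.apply([0,0,-19]); h=g+193*x+[0,0,-32]
d=0.05; Q=Ro.from_rotvec(yy*d); p1=h+Q.apply(p0-h)
print("step",R0.inv().apply(p1-p0)/1000,(R0.inv()*Q*R0).as_rotvec())
```

```text
5.85 [485.47316732 171.95705261  99.95907183] [[-0.216  0.976  0.002]
 [ 0.976  0.216  0.   ]
 [-0.     0.003 -1.   ]] 0.12106591968820445 49.00151073932648 [4.81999142 1.65542624 4.56765146]
step [-8.32998427e-07  9.15074579e-04 -9.62507517e-03] [ 4.99999998e-02  6.93961676e-18 -4.32723074e-06]
```

View pics/w3.png

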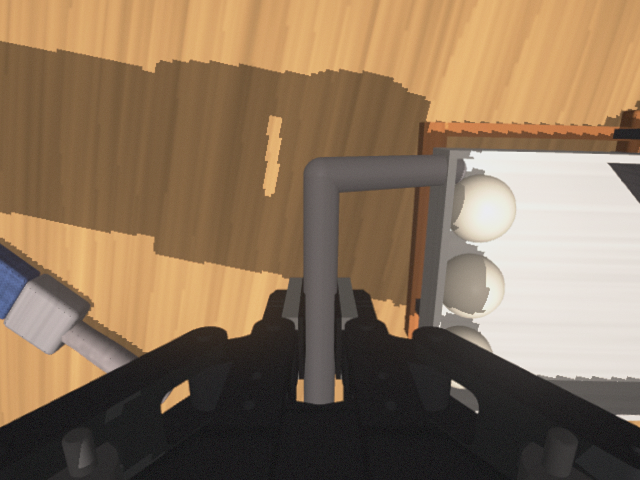

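The picture shows the bar clamped between the pads near (320,330), and the grip reads 49 N. Tipping now, along the hinge arc.

Emit:
send_rows --pt "1 0 0.0004 -0.0039 0.02 0 0" --pt "1 0 0.0005 -0.0058 0.03 0 0" --pt "1 0 0.0005 -0.0058 0.03 0 0" --pt "1 0 0.0006 -0.0058 0.03 0 0" --pt "1 0 0.0005 -0.0058 0.03 0 0" --pt "1 0 0.0006 -0.0058 0.03 0 0" --pt "1 0 0.0005 -0.0058 0.03 0 0" --pt "1 0 0.0006 -0.0058 0.03 0 0" --pt "1 0 0.0005 -0.0058 0.03 0 0" --pt "1 0 0.0004 -0.0039 0.02 0 0"

```text
time_s: 7.15
eef_pos: [496.3, 174.2, 151.6]
ee_rot: [-0.088, 0.62, 0.772, -0.109]
force: [5.9, 0.5, -4.3]
grip_width: 0.119
grip_force: 49.0
```

Run:
```python
from h import *
s=ctrl.sense();print(s["force"],s["wrist_torque"],s["grip_width"],s["joints"])
```

```text
[ 5.8982464   0.46984289 -4.34793819] [ 0.12135419 -1.22037017  0.02426042] 0.11901156693309065 [ 0.12726097  0.54650889  1.3923551  -0.02543219  1.48292109 -0.08481544]
```

Forces are low. Tipping on to about 0.46 and holding.

Emit:
send_rows --pt "1 0 0.0005 -0.0058 0.03 0 0" --pt "1 0 0.0006 -0.0058 0.03 0 0" --pt "1 0 0.0005 -0.0058 0.03 0 0" --pt "1 0 0.0006 -0.0058 0.03 0 0" --pt "1 0 0.0005 -0.0058 0.03 0 0" --pt "1 0 0.0006 -0.0058 0.03 0 0" --pt "1 0 0 0 0 0 0" --pt "1 0 0 0 0 0 0" --pt "1 0 0 0 0 0 0" --pt "1 0 0 0 0 0 0"

```text
time_s: 8.4
eef_pos: [511.0, 177.4, 183.4]
ee_rot: [-0.142, 0.61, 0.759, -0.178]
force: [5.1, -2.3, -5.2]
grip_width: 0.116
grip_force: 49.2
```

Emit:
send_rows --pt "1 0 0 0 0 0 0" --pt "1 0 0 0 0 0 0" --pt "1 0 0 0 0 0 0" --pt "1 0 0 0 0 0 0" --pt "1 0 0 0 0 0 0" --pt "1 0 0 0 0 0 0" --pt "1 0 0 0 0 0 0" --pt "1 0 0 0 0 0 0" --pt "1 0 0 0 0 0 0" --pt "1 0 0 0 0 0 0"

```text
time_s: 9.65
eef_pos: [511.0, 177.4, 183.4]
ee_rot: [-0.142, 0.61, 0.759, -0.178]
force: [4.3, -3.0, -4.3]
grip_width: 0.116
grip_force: 49.2
```

Run:
```python
from h import *
I=[]
for n in("wrist","side","top"):
    c=ctrl.capture(n);I.append(c["img"])
    print(n,[(np.round(d["point"]).tolist(),round(d["score"],2)) for d in ctrl.landmark_of("ball1_center",c)])
w=cv2.resize(I[0],(400,300));s=cv2.resize(I[1][140:280,180:400],(400,255));t=cv2.resize(I[2][120:360,60:300],(400,400))
im=np.zeros((560,800,3),np.uint8);im[:300,:400]=w;im[300:555,:400]=s;im[:400,400:]=t
cv2.imwrite("pics/m4.png",im[:,:,::-1])
```

```text
wrist []
side []
top []
```

View pics/m4.png

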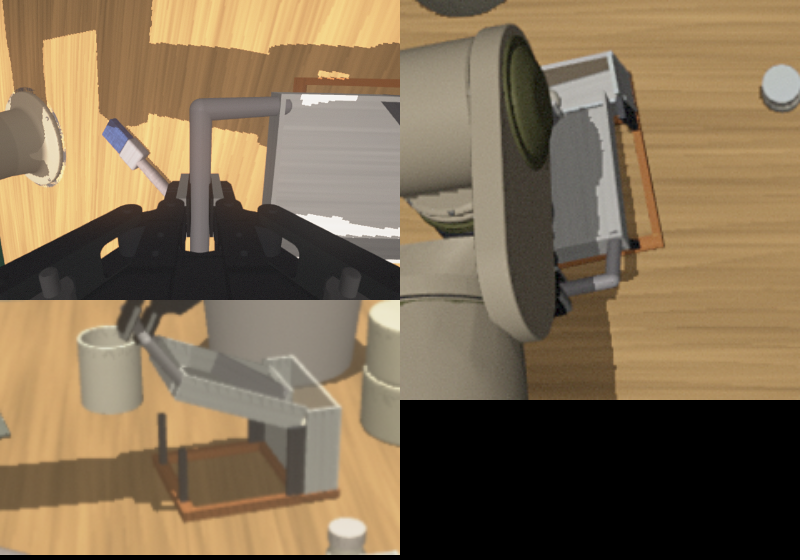

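The tray is tipped, and no balls show at the near wall or on the visible floor. There is one at the groove, at (556,100) in the crop. I'll hold a little longer, then lower along the same arc.

Emit:
send_rows --pt "1 0 0 0 0 0 0" --pt "1 0 0 0 0 0 0" --pt "1 0 0 0 0 0 0" --pt "1 0 0 0 0 0 0" --pt "1 0 0 0 0 0 0" --pt "1 0 0 0 0 0 0" --pt "1 0 0 0 0 0 0" --pt "1 0 0 0 0 0 0" --pt "1 0 0 0 0 0 0" --pt "1 0 0 0 0 0 0"

```text
time_s: 11.2
eef_pos: [511.0, 177.4, 183.3]
ee_rot: [-0.142, 0.61, 0.759, -0.178]
force: [5.0, -3.4, -4.5]
grip_width: 0.122
grip_force: 49.2
```

Emit:
send_rows --pt "1 0 -0.0004 0.0058 -0.03 0 0" --pt "1 0 -0.0004 0.0058 -0.03 0 0" --pt "1 0 -0.0004 0.0058 -0.03 0 0" --pt "1 0 -0.0004 0.0058 -0.03 0 0" --pt "1 0 -0.0004 0.0058 -0.03 0 0" --pt "1 0 -0.0004 0.0058 -0.03 0 0" --pt "1 0 -0.0004 0.0058 -0.03 0 0" --pt "1 0 -0.0004 0.0058 -0.03 0 0" --pt "1 0 -0.0004 0.0058 -0.03 0 0" --pt "1 0 -0.0004 0.0058 -0.03 0 0"

```text
time_s: 12.45
eef_pos: [490.1, 173.0, 130.3]
ee_rot: [-0.049, 0.624, 0.777, -0.061]
force: [9.2, 0.4, -4.6]
grip_width: 0.12
grip_force: 49.2
```

Run:
```python
from h import *
I=[]
for n in("wrist","side","top"):
    c=ctrl.capture(n);I.append(c["img"])
    print(n,[(np.round(d["point"]).tolist(),round(d["score"],2)) for d in ctrl.landmark_of("ball1_center",c)])
w=cv2.resize(I[0],(400,300));s=cv2.resize(I[1][140:280,180:400],(400,255));t=cv2.resize(I[2][120:360,60:300],(400,400))
im=np.zeros((560,800,3),np.uint8);im[:300,:400]=w;im[300:555,:400]=s;im[:400,400:]=t
cv2.imwrite("pics/m5.png",im[:,:,::-1]);print(ctrl.sense()["force"])
```

```text
wrist []
side []
top [([118.0, 194.0], 0.45), ([166.0, 310.0], 0.27), ([150.0, 180.0], 0.24)]
[ 8.71581763  0.07791887 -4.42581271]
```

View pics/m5.png

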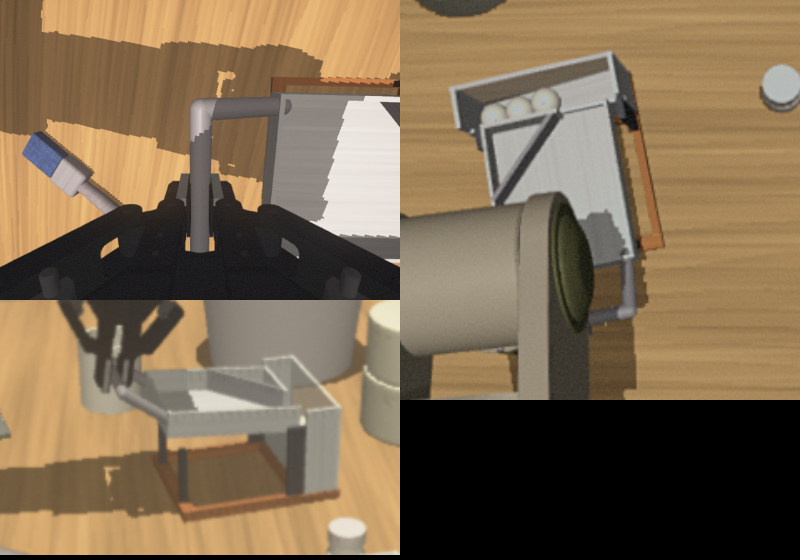

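All three balls lie in a row in the groove, at crop positions (495,115), (518,108) and (545,100). Lowering the rest of the way.

Emit:
send_rows --pt "1 0 -0.0004 0.0058 -0.03 0 0" --pt "1 0 -0.0004 0.0058 -0.03 0 0" --pt "1 0 -0.0004 0.0058 -0.03 0 0" --pt "1 0 -0.0004 0.0039 -0.02 0 0" --pt "1 0 -0.0004 0.0039 -0.02 0 0" --pt "1 0 -0.0002 0.0029 -0.015 0 0" --pt "1 0 -0.0002 0.0029 -0.015 0 0" --pt "1 0 0 0 0 0 0" --pt "1 0 0 0 0 0 0" --pt "1 0 0 0 0 0 0"

```text
time_s: 14.0
eef_pos: [485.5, 172.0, 100.4]
ee_rot: [0.002, 0.626, 0.78, 0.002]
force: [9.1, 0.6, -4.5]
grip_width: 0.116
grip_force: 49.6
```

Force z still reads -4.5 N, so I still carry the tray's weight, about 0.5 mm off its rest. Lowering a touch more, then opening gently.

Emit:
send_rows --pt "1 0 0 0.0007 -0.004 0 0" --pt "1 0 0 0.0005 0 0 0" --pt "1 0 0 0 0 0 0" --pt "0.6 0 0 0 0 0 0" --pt "0.3 0 0 0 0 0 0" --pt "0 0 0 0 0 0 0" --pt "-0.3 0 0 0 0 0 0" --pt "-0.4 0 0 0 0 0 0" --pt "-0.4 0 0 0 0 0 0" --pt "-0.4 0 0 0 0 0 0"

```text
time_s: 15.25
eef_pos: [484.1, 171.7, 98.4]
ee_rot: [0.001, 0.626, 0.78, 0.002]
force: [-0.1, 0.4, -0.2]
grip_width: 0.703
grip_force: 0.0
```

Emit:
send_rows --pt "-0.4 0 0 -0.005 0 0 0" --pt "-0.4 0 0 -0.01 0 0 0" --pt "-0.4 0 0 -0.015 0 0 0" --pt "-0.4 0 0 -0.02 0 0 0" --pt "-0.4 0 -0.01 -0.025 0 0 0" --pt "-0.4 0 -0.02 -0.03 0 0 0" --pt "-0.4 0 -0.03 -0.03 0 0 0" --pt "-0.4 0 -0.03 -0.02 0 0 0" --pt "-0.4 0 -0.02 0 0 0 0" --pt "-0.4 0 0 0 0 0 0"

```text
time_s: 16.5
eef_pos: [375.7, 147.8, 254.2]
ee_rot: [0.002, 0.626, 0.78, 0.002]
force: [0.2, 0.6, 0.2]
grip_width: 0.699
grip_force: 0.0
```

Run:
```python
from h import *
I=[]
for n in("wrist","side","top"):
    c=ctrl.capture(n);I.append(c["img"])
    print(n,[(np.round(d["point"]).tolist(),round(d["score"],2)) for d in ctrl.landmark_of("ball_handle",c)])
w=cv2.resize(I[0],(400,300));s=cv2.resize(I[1][140:280,180:400],(400,255));t=cv2.resize(I[2][120:360,60:300],(400,400))
im=np.zeros((560,800,3),np.uint8);im[:300,:400]=w;im[300:555,:400]=s;im[:400,400:]=t
cv2.imwrite("pics/m6.png",im[:,:,::-1]);s=ctrl.sense();print(s["force"],s["time_s"])
```

```text
wrist [([466.0, 222.0], 0.65)]
side [([235.0, 195.0], 0.57)]
top [([171.0, 313.0], 0.64)]
[-0.57642228  0.03471673 -1.36772476] 16.8
```

View pics/m6.png

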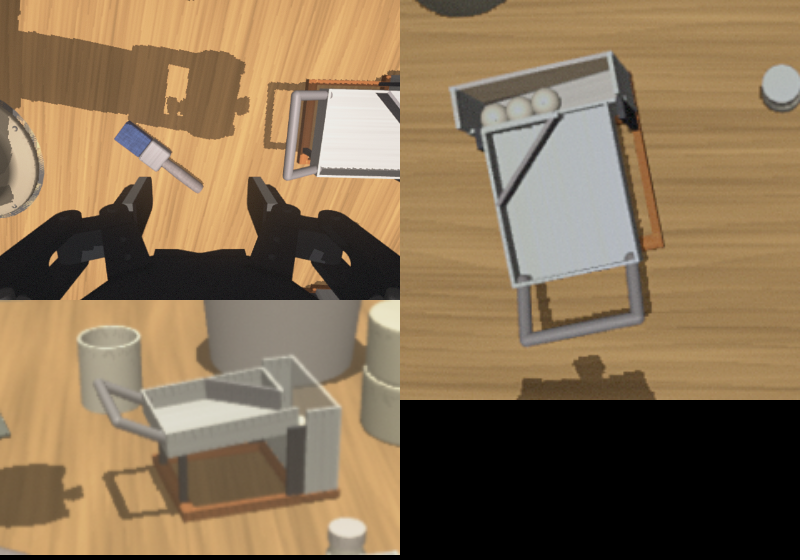

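The tray is empty and down, with its handle back at (171,313). The three balls sit in the groove at crop positions (495,115) to (545,100), and the gripper is clear of everything.

```bash
python3 -c "
from rig import ctrl
print(ctrl.finish_job())"
```

```text
the job is handed in; nothing more can be done
None
```

The three grinding balls are in the groove in single file, the ball tray is back down and released, the prop tray was left alone, and the job was handed in at about 17 s; no verdict was returned.

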